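Eject the film card and push it off the ledge into the return chute

TASK

Return the grey film card: press the red plunger on the drop station gently down to its stop so that the ejector slides the card out of its dock, and let the plunger spring back up. Then push the card along the ledge, sliding it and never lifting it, until it drops off the edge into the chute and lies in the catch tray. Leave the beaker, the blue-capped jar and the brown dropper bottle where they stand.

Things in the scene. Friction and masses are not known exactly. Their poses are not given: they have to be found in the camera images.
- drop_station: Fixed grey sheet-metal station, 410 mm long, 96 mm wide. Origin: on the worktop, under the middle of the ledge's edge; x points horizontally the way the card is to be pushed, z up. Aluminium ledge: 100 mm high, 96 mm wide, no side rails, from x = -250 mm to its edge at x = 0. On it stands the dock housing (x = -250 to -166 mm). The chute fills x = 0 to 162 mm.
- dock_mouth (a point): Middle of the mouth of the grey dock housing, at ledge height (station x = -166 mm). The housing is 96 mm wide, its roof 126 mm above the worktop. The card's rear end starts right at the mouth, against the ejector blade, so there is no room behind it until it is ejected.
- plunger_axis (a point): A point on the red plunger's vertical axis at the height of the housing's roof (126 mm above the worktop, station x = -215 mm). It does not tell the head's height: the stem is screwed in differently each time, so the flat round top (head 36 mm diameter, 12 mm thick) stands anywhere from 154 to 180 mm above the worktop when released; feel for it from above.
- plunger (a joint): How far the plunger is pressed, m: 0 released, 0.014 at its hard stop. Spring: 3 N at first, 9 N at the stop; it rises when let go. It drives an orange ejector blade (44 mm wide), 4 mm per mm: at the stop the card's rear end is pushed out to about station x = -115 mm, leaving 50 mm of free ledge behind it. The blade then goes back with the plunger; the card stays.
- ledge_edge (a point): Middle of the ledge's edge, on its top surface (100 mm above the worktop), where a yellow stripe lies. The card tips over once its centre has passed it.
- catch_floor (a point): Middle of the catch tray's floor, 8 mm above the worktop (station x = 120 mm). Between ledge and tray (station x = 0 to 85 mm) a steel ramp falls at 40 degrees, from about 18 mm under the edge. Chute and tray are 88 mm wide inside; clear walls, 92 mm high beside the edge, 60 mm high from x = 88 mm on and at the end (x = 160 mm).
- card_center (a point): Centre of the dark grey film card with a small pale window, 100 x 55 x 9 mm, about 60 g, lying flat on the ledge; half-way up its thickness (104.5 mm above the worktop). Its x axis runs along its 100 mm length, pointing roughly toward the edge; it starts a few mm and degrees off the station's middle line.
- beaker: Bystander: small clear glass beaker, 45 mm wide, 58 mm high, standing beside the station on its +y side. Origin: centre of its underside.
- jar: Bystander: white jar with a blue cap, 63 mm wide, 66 mm high, beside the station on its +y side. Origin: centre of its underside.
- dropper: Bystander: brown bottle with a black cap, 30 mm wide, 78 mm high, beyond the end of the catch tray. Origin: centre of its underside. (Behind it, farther from the robot, stands a tall black computer tower, about 340 mm high, world x from 0.60 m on, y from about -0.22 to 0.03 m: swing the arm round its front.)
Not all that is in view belongs to the job. Of the things like the part that bears card_center, leave any that is pink; of the rest the larger one is meant.

How it is judged:
By the outcome, as a careful person would: the job done as asked, in the order asked, and still so for the second after the job is handed in, with the robot touching nothing.
It also fails if it takes over 42 s, if anything falls off the work surface, if the arm or the gripper's body presses on something with over 40 N, if the wrist force passes 120 N, or if a joint passes its speed limit or range.

ROBOT

A 7-joint arm with a two-finger parallel gripper is mounted at the origin on a cart in front of the work surface, level with it; the furniture and walls round the work are solid. World frame = base frame: x ahead of the robot, y to its left, z up, the work surface at z = 0. Lengths are in m, angles in rad, forces in N, time in s.
With the tool pointing down it reaches from about 0.4 to 0.925 m from the base axis. Payload 4.1 kg.
Tool frame: the origin (TCP) lies between the finger pads; the fingertips stand robot.tip_extent ahead of it and the grasp point (between the pads) lies 11 mm behind it (robot.tip_extent is the distance from the TCP to the fingertips, in m); z points along the fingers, y is the line along which they close (so a half turn about z gives the same grasp; the last joint's range is limited). The gripper opens to 85 mm and grips with 20 to 120 N. Pads are 22 mm wide; open, the fingers measure 114 mm over their backs; the gripper's body (76 mm by 85 mm) begins 54 mm behind the grasp point. The pads swing forward as they close: fully open they stand 13 mm farther back than shut.
Start: joints at [1.072, 0.398, 0.045, 1.537, -0.019, 1.207, -0.051], TCP at [0.253, -0.599, 0.239] pointing down, gripper open.
Joint ranges: [-2.82, 2.82], [-0.49, 2.23], [-1.37, 1.46], [0, 2.46], [-1.36, 4.5], [0.23, 2], [-2.94, 2.94]. Speed limits (rad/s): [2.57, 2.57, 3.14, 3.14, 3.14, 3.14, 3.14].

INTERFACE

Orientations are given as [roll, pitch, yaw] about the fixed x, y, z axes, in that order (R = Rz(yaw) Ry(pitch) Rx(roll)).
In Python, from cell import robot gives the robot as it stands.
- The arm moves only by the shell command python3 -m creep 'ROWS' [OPENING] [FORCE]. ROWS is JSON, a list of rows, each a list of 6 numbers: the shift along the tool's x, y, z in mm, then the turn, a rotation vector about the tool's x, y, z in rad. In form: [[tx, ty, tz, ax, ay, az], ...]. A call has 1 to 10 rows; each row shifts and turns the commanded pose from where the row before left it, along the tool's axes as they then stand; what a row does not reach is not made up. A row lasts 1/12 s, in which the tool goes at most 41.7 mm and 7.16 degrees, less where a joint would pass 70% of its speed; a pose out of reach is approached as far as the arm can. A call with a gripper value outside its range is refused whole. OPENING is the finger opening in mm, from 0 to 85.4, set as the call begins (- or left out, the last holds). The fingers move at their own pace and stop on an object; FORCE is the grip in N (left out, the last holds). Time passes only in rows, so rows that do not move let the fingers close. It gives the time, the measured TCP pose, the force, the opening and the grip force at its end, in the units of the state.
- robot.get_obs(): the state, without advancing time (a new reading comes with each control period).
- robot.snapshot(name): name is "side" or "top"; returns (picture, depth): 420x560x3 uint8, red, green, blue; 420x560 float32, m along the optical axis (not along the pixel's ray), 0 where there is no reading.
- robot.camera_params(name): a dict with "intrinsics" (3x3 intrinsics, pixels), "rvec" (rotation vector, rad) and "tvec" (3), from world to camera coordinates, as OpenCV has them. Camera axes: x right, y down, z forward; pixel columns grow to the right and rows downward; lengths in m; the calibration is good to about 2 mm. A picture is of the moment at which its call begins. camera_params takes no time and is no camera call.
- robot.job_done(): hands the job in; it is judged then, once.
The state is a dict: "t": time; "joint_positions": joint angles; "qvel": joint speeds; "joint_efforts": joint torques, N m; "position": TCP position; "tcp_rot": TCP orientation; "wrist_force": force on the tool from outside, world axes, zero at the start; "torque": the same for the moment, N m; "gripper_width": finger opening in m; "gripper_force": force on a finger pad.
Only numpy, scipy, OpenCV 4.12 (cv2) and the standard library are available. Lean on these libraries where they do the work, as an engineer would, in place of code of your own. Each camera call takes 0.05 s, during which the arm holds its last target. There are 200 camera calls.

## Working session

There is one attempt and no reset: what is moved stays moved. The work goes in short steps, Python scripts to look and compute and a shell command to move; the robot and the scene stay as the last step left them, time stands still between calls to the robot, and variables do not carry over. Pictures are saved under pics/ and viewed, at most 10 in all, crops included, and the job is handed in when it is done.

```bash
ls; mkdir -p pics; python3 - <<'E'
from cell import robot
import cv2,numpy as np
print(robot.tip_extent, robot.get_obs())
for n in("top","side"):
    p,d=robot.snapshot(n); cv2.imwrite(f"pics/{n}0.png",p[:,:,::-1]); np.savez(f"{n}0.npz",p=p,d=d)
    c=robot.camera_params(n); print(n,c)
E
```

```text
pics
0.008 {'t': 0.0, 'joint_positions': array([ 1.07202292,  0.39919836,  0.04502893,  1.53787822, -0.01867975,
        1.20690655, -0.05071843]), 'qvel': array([-0.00036525, -0.00036101, -0.00036123, -0.00026061,  0.00085138,
       -0.00021586,  0.00036298]), 'joint_efforts': array([-1.81695418e-04, -4.75121427e+01,  1.36446878e+00, -2.54217964e+01,
        1.16033060e-02,  9.35655087e-03,  1.21987122e-05]), 'position': array([ 0.25276245, -0.59816779,  0.23826004]), 'tcp_rot': array([-3.13962913e+00,  1.53219720e-04,  3.99879020e-01]), 'wrist_force': array([-0.93800499,  0.64408058,  1.15559195]), 'torque': array([-0.02114237,  0.01159192,  0.04528897]), 'gripper_force': 0.0, 'gripper_width': 0.08519081404695028}
top {'intrinsics': array([[424.92419823,   0.        , 274.18799087],
       [  0.        , 424.92419823, 210.64966256],
       [  0.        ,   0.        ,   1.        ]]), 'rvec': array([ 2.13095243, -2.13983497,  0.15606751]), 'tvec': array([0.12718063, 0.58199543, 1.12429168])}
side {'intrinsics': array([[488.91346479,   0.        , 286.15803381],
       [  0.        , 488.91346479, 216.85058445],
       [  0.        ,   0.        ,   1.        ]]), 'rvec': array([ 1.5134946 , -2.27239703,  0.69489014]), 'tvec': array([0.31378667, 0.45567871, 0.90220021])}
```

View pics/top0.png

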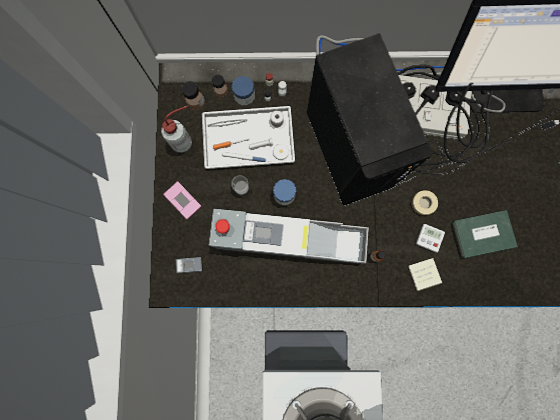

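View pics/side0.png

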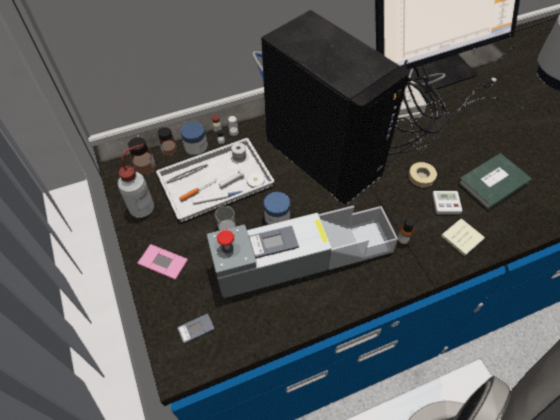

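The top view shows the red plunger at about (223,227), the card at (263,233) and the yellow edge stripe at (306,237). The catch tray runs to column 367. The beaker is at (240,185), the jar at (285,192) and the dropper at (377,256). The pink card and the small grey card are decoys that lie off the station.

```bash
cat > h.py <<'E'
import numpy as np,cv2
from cell import robot
def cam(n):
    c=robot.camera_params(n); return c["intrinsics"],cv2.Rodrigues(c["rvec"])[0],np.array(c["tvec"]).ravel()
def ray(n,uv,z):
    K,R,t=cam(n); o=-R.T@t; d=R.T@np.linalg.inv(K)@np.array([uv[0],uv[1],1.]); return o+d*(z-o[2])/d[2]
def proj(n,P):
    K,R,t=cam(n); q=K@(R@np.asarray(P)+t); return q[:2]/q[2]
def pt(n,uv,d):
    K,R,t=cam(n); return R.T@(np.linalg.inv(K)@np.array([uv[0],uv[1],1.])*d-t)
def tri(a,b):
    A=[];B=[]
    for n,uv in(("top",a),("side",b)):
        K,R,t=cam(n);o=-R.T@t;d=R.T@np.linalg.inv(K)@np.array([*uv,1.]);d/=np.linalg.norm(d);M=np.eye(3)-np.outer(d,d);A.append(M);B.append(M@o)
    return np.linalg.lstsq(np.vstack(A),np.hstack(B),rcond=None)[0]
def blobs(m,lo=15):
    n,l,s,c=cv2.connectedComponentsWithStats(m.astype(np.uint8)); return [(i,s[i],c[i]) for i in range(1,n) if s[i][4]>=lo],l
E
python3 - <<'E'
from h import *
C={}
for n in("top","side"):
    f=np.load(f"{n}0.npz");p=f["p"];d=f["d"];h=cv2.cvtColor(p,cv2.COLOR_RGB2HSV);H,S,V=[h[:,:,i].astype(int) for i in range(3)]
    for name,m,z in(("red",((H<6)|(H>174))&(S>180)&(V>120),.165),("yel",(H>22)&(H<35)&(S>110)&(V>140),.1)):
        b,l=blobs(m)
        for i,s,c in b:
            q=(l==i); r=cv2.minAreaRect(np.argwhere(q)[:,::-1].astype(np.float32)); dd=d[q];
            print(n,name,s[4],c.round(1),[np.round(x,1) for x in r],ray(n,c,z).round(4),"depthpt",pt(n,c,np.median(dd)).round(4))
    x0,y0,x1,y1=((200,200,380,270) if n=="top" else (200,200,400,300))
    cv2.imwrite(f"pics/{n}0c.png",cv2.resize(p[y0:y1,x0:x1,::-1],None,fx=4,fy=4,interpolation=cv2.INTER_CUBIC))
    # station heights from depth: ledge points
    if n=="top":
        K,R,t=cam(n); uv=np.indices(d.shape)[::-1].reshape(2,-1); P=(R.T@((np.linalg.inv(K)@np.vstack([uv,np.ones(uv.shape[1])]))*d.ravel()-t[:,None]))
        Z=P[2].reshape(d.shape); np.save("Z.npy",Z); print(Z[215:262:4,206:372:8].__mul__(1000).round().astype(int))
E
```

```text
top red 49 [222.2 226.7] [array([222., 226.]), array([12., 12.]), np.float64(90.0)] [0.5244 0.2517 0.165 ] depthpt [0.5235 0.2507 0.1722]
top yel 67 [304.4 237. ] [array([304.5, 236.6]), array([ 3.1, 21.1]), np.float64(5.2)] [0.5044 0.0458 0.1   ] depthpt [0.5043 0.0459 0.1015]
[[   1  125  129  128  129  103  100  104  103    4   -1   -2   -2   -2
    -3   -6    0 1202    6   -2   -1]
 [   1  129  171  129  128  104  102  101   99  100  104  101   99    2
    -3    4    2   -3    0    2   -2]
 [   0  129  174  126  128  110  108  109  111  102  102  100  101   84
    67   77   96   93   -5    2   -2]
 [  -1  131  171  128  129  112  109  102  109  109  101   99  104   81
    62   43   17   33   46   60   60]
 [   1  126  175  127  125  110  111  102  104  112  102  105   97   80
    57   41   24   10    7   13   48]
 [   0  130  126  126  124  111  113  108  108  109  102  100  101   79
    61   38   17   13   11   10   57]
 [  -2  127  129  128  129  107  108  108  109  107  104  102  102   78
    59   38   15   12    6   11   62]
 [   1  127  125  125  125  105  103  102  111  112   97   98  103   76
    54   36   13   10   11    5   61]
 [  -2    1   91  119  127  103  100   98  102  104   98  101  101   74
    53   35   21   10    6    8   60]
 [  -4   -3    2   -5    2   21   61   97  103  103   97   98  102   71
    52   36   17   10    7   11   62]
 [  -2   -2   -3   -2    1    0    2   -4    0   -1   27   61   98   93
    53   36   14   10    7    8   63]
 [   0   -2   -1   -2    1   -3   -1    7    4    0   -1    0   -2   -7
     3   27   64   58   12    6   60]]
side red 171 [225.  237.6] [array([225. , 237.5]), array([13., 14.]), np.float64(90.0)] [0.5261 0.2533 0.165 ] depthpt [0.5223 0.254  0.1712]
side yel 88 [320.8 230.4] [array([320.8, 230.4]), array([22.1,  3.7]), np.float64(68.2)] [0.5036 0.0478 0.1   ] depthpt [0.5044 0.0473 0.0985]
```

View pics/top0c.png

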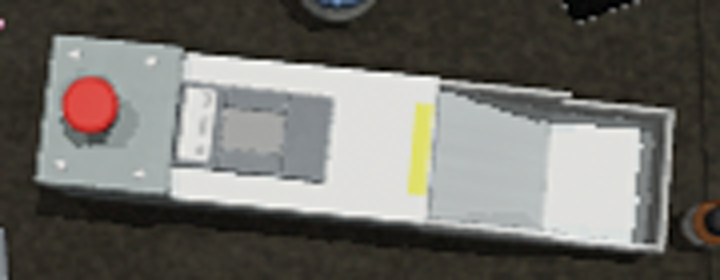

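```bash
python3 - <<'E'
from h import *
g=lambda u,v,z:ray("top",(200+(u-1.5)/4,200+(v-1.5)/4),z)
pts={"edgeL":(437,78,.1),"edgeR":(429,217,.1),"hfL":(184,46,.126),"hfR":(168,194,.126),"hbL":(54,36,.126),"hbR":(38,182,.126),"cfL":(333,97,.109),"cfR":(325,182,.109),"crL":(186,85,.109),"crR":(174,166,.109),"endL":(673,109,.06),"endR":(665,250,.06)}
P={k:g(*v) for k,v in pts.items()}
for k,v in P.items(): print(k,v.round(4))
E=(P["edgeL"]+P["edgeR"])/2; print("edge",E, "w",np.linalg.norm(P["edgeL"]-P["edgeR"]))
f=np.load("top0.npz");r=tri((222.2,226.7),(225,237.6));print("red tri",r)
hb=(P["hbL"]+P["hbR"])/2; d=E-hb; print("yaw hb-edge",np.degrees(np.arctan2(d[1],d[0])),np.linalg.norm(d[:2]))
d=E-r;print("yaw red-edge",np.degrees(np.arctan2(d[1],d[0])),np.linalg.norm(d[:2]))
en=(P["endL"]+P["endR"])/2;d=en-hb;print("yaw hb-end",np.degrees(np.arctan2(d[1],d[0])),np.linalg.norm(d[:2]))
for a,b in(("hbL","hfL"),("hbR","hfR"),("crL","cfL"),("crR","cfR"),("edgeR","edgeL"),("cfR","cfL"),("hfL","edgeL"),("hfR","edgeR")):
    d=P[b]-P[a];print(a,b,np.degrees(np.arctan2(d[1],d[0])),np.linalg.norm(d[:2]))
o=robot.get_obs()
for n,u in(("beak",(240,185)),("jar",(285,190)),("drop",(377,256))):print(n,ray("top",u,.06))
E
```

```text
edgeL [0.5512 0.0335 0.1   ]
edgeR [0.4606 0.0402 0.1   ]
hfL [0.5691 0.1973 0.126 ]
hfR [0.4743 0.2067 0.126 ]
hbL [0.576  0.2809 0.126 ]
hbR [0.4823 0.2893 0.126 ]
cfL [0.5378 0.1017 0.109 ]
cfR [0.4828 0.1072 0.109 ]
crL [0.5461 0.1971 0.109 ]
crR [0.4935 0.2045 0.109 ]
endL [ 0.5347 -0.1281  0.06  ]
endR [ 0.4403 -0.1193  0.06  ]
edge [0.5058769  0.03685552 0.1       ] w 0.09078921594966533
red tri [0.52484549 0.25250389 0.16617915]
yaw hb-edge -95.35270442670593 0.24932045652917492
yaw red-edge -95.02684198533974 0.21648100949165566
yaw hb-end -95.81448989448025 0.4108886817136221
hbL hfL -94.72988640698138 0.08393364369397138
hbR hfR -95.48747241706172 0.08294475371061542
crL cfL -94.96969604643321 0.09573224516654906
crR cfR -96.28408478322102 0.09783304258299816
edgeR edgeL -4.176712087691675 0.09078921594966533
cfR cfL -5.708817212479615 0.055301652709087816
hfL edgeL -96.25210958256335 0.16468392915535934
hfR edgeR -94.71231924365564 0.167114502565694
beak [0.65222882 0.21841183 0.06      ]
jar [0.63751726 0.09478138 0.06      ]
drop [ 0.45640093 -0.14948876  0.06      ]
```

Station yaw is about -95.4°, the plunger axis is at about (0.5245, 0.2515), and the edge is at about (0.506, 0.037). The measured lengths (216, 411 and 96 mm) match the given sizes. I'm moving above the plunger with the gripper closed, keeping in front of the tower.

```bash
python3 -m creep '[[25,-29,0,0,0,0],[25,-29,0,0,0,0],[25,-29,0,0,0,0],[25,-29,0,0,0,0],[25,-29,0,0,0,0],[25,-29,0,0,0,0],[25,-29,0,0,0,0],[25,-29,0,0,0,0],[25,-29,0,0,0,0],[25,-29,0,0,0,0]]' 0 40
python3 -m creep '[[25,-29,0,0,0,0],[25,-29,0,0,0,0],[25,-29,0,0,0,0],[25,-29,0,0,0,0],[25,-29,0,0,0,0],[25,-29,0,0,0,0],[25,-29,0,0,0,0],[25,-29,0,0,0,0],[25,-29,0,0,0,0],[25,-29,0,0,0,0]]'
```

```text
t: 0.93
position: [0.3703, -0.2324, 0.2391]
tcp_rot: [3.142, 0.0, 0.4]
wrist_force: [2.4, 0.4, 0.2]
gripper_width: -0.0003
gripper_force: 0.0
t: 1.77
position: [0.4878, 0.1317, 0.2391]
tcp_rot: [3.141, 0.0, 0.4]
wrist_force: [0.6, -0.2, -0.5]
gripper_width: 0.0003
gripper_force: 0.0
```

```bash
python3 -m creep '[[20.2,-24.3,0,0,0,0],[20.2,-24.3,0,0,0,0],[20.2,-24.3,0,0,0,0],[20.2,-24.3,0,0,0,0],[0,0,5,0,0,-0.12],[0,0,5,0,0,-0.12],[0,0,5,0,0,-0.12],[0,0,5,0,0,-0.12],[0,0,5,0,0,-0.12],[0,0,5,0,0,-0.12]]'
python3 -m creep '[[0,0,5,0,0,-0.12],[0,0,5,0,0,-0.12],[0,0,0,0,0,-0.117],[0,0,0,0,0,0],[0,0,0,0,0,0]]'
```

```text
t: 2.6
position: [0.5241, 0.2509, 0.2085]
tcp_rot: [-3.141, 0.001, 1.126]
wrist_force: [0.4, 0.2, -0.1]
gripper_width: -0.0002
gripper_force: 0.0
t: 3.02
position: [0.5243, 0.2509, 0.1989]
tcp_rot: [-3.141, 0.0, 1.474]
wrist_force: [0.4, -0.6, -0.3]
gripper_width: 0.0001
gripper_force: 0.0
```

```bash
python3 -m creep '[[0,0,2,0,0,0],[0,0,2,0,0,0],[0,0,2,0,0,0],[0,0,2,0,0,0],[0,0,2,0,0,0],[0,0,1,0,0,0],[0,0,0,0,0,0]]'
```

```text
t: 3.6
position: [0.5242, 0.251, 0.1879]
tcp_rot: [-3.141, 0.0, 1.477]
wrist_force: [0.2, 0.6, -0.3]
gripper_width: -0.0001
gripper_force: 0.0
```

```bash
python3 -m creep '[[0,0,1,0,0,0],[0,0,1,0,0,0],[0,0,1,0,0,0],[0,0,1,0,0,0],[0,0,0,0,0,0]]'
```

```text
t: 4.02
position: [0.5243, 0.251, 0.184]
tcp_rot: [-3.141, 0.0, 1.477]
wrist_force: [-0.2, 0.7, 1.1]
gripper_width: 0.0002
gripper_force: 0.0
```

```bash
python3 -m creep '[[0,0,1,0,0,0],[0,0,1,0,0,0],[0,0,1,0,0,0],[0,0,1,0,0,0],[0,0,0,0,0,0]]'
```

```text
t: 4.43
position: [0.5244, 0.2511, 0.1803]
tcp_rot: [3.142, 0.0, 1.477]
wrist_force: [-0.4, -1.2, 2.8]
gripper_width: 0.0001
gripper_force: 1.0
```

```bash
python3 -m creep '[[0,0,1,0,0,0],[0,0,1,0,0,0],[0,0,1,0,0,0],[0,0,1,0,0,0],[0,0,0,0,0,0]]';python3 -m creep '[[0,0,1,0,0,0],[0,0,1,0,0,0],[0,0,1,0,0,0],[0,0,1,0,0,0],[0,0,0,0,0,0]]'
```

```text
t: 4.85
position: [0.5244, 0.2512, 0.1765]
tcp_rot: [3.141, 0.0, 1.477]
wrist_force: [-1.5, -0.5, 4.3]
gripper_width: 0.0002
gripper_force: 2.1
t: 5.27
position: [0.5244, 0.2511, 0.1727]
tcp_rot: [3.141, 0.0, 1.477]
wrist_force: [-1.8, -0.3, 5.8]
gripper_width: -0.0
gripper_force: 2.8
```

```bash
python3 -m creep '[[0,0,1,0,0,0],[0,0,1,0,0,0],[0,0,1,0,0,0],[0,0,0,0,0,0]]'
```

```text
t: 5.6
position: [0.5245, 0.2512, 0.1699]
tcp_rot: [3.141, 0.0, 1.477]
wrist_force: [-2.2, -1.4, 6.2]
gripper_width: -0.0001
gripper_force: 3.4
```

```bash
python3 -m creep '[[0,0,1,0,0,0],[0,0,1,0,0,0],[0,0,0,0,0,0]]';python3 -m creep '[[0,0,1,0,0,0],[0,0,1,0,0,0],[0,0,0,0,0,0]]'
```

```text
t: 5.85
position: [0.5244, 0.2512, 0.168]
tcp_rot: [3.141, 0.0, 1.477]
wrist_force: [-2.4, -2.1, 7.4]
gripper_width: 0.0001
gripper_force: 3.8
t: 6.1
position: [0.5245, 0.2512, 0.1666]
tcp_rot: [3.141, 0.001, 1.477]
wrist_force: [-2.8, -2.1, 11.4]
gripper_width: -0.0002
gripper_force: 5.5
```

```bash
python3 -m creep '[[0,0,1,0,0,0],[0,0,0,0,0,0]]'
```

```text
t: 6.27
position: [0.5245, 0.2512, 0.1665]
tcp_rot: [3.141, 0.001, 1.477]
wrist_force: [-4.9, -4.1, 16.5]
gripper_width: -0.0
gripper_force: 8.1
```

The force rose sharply with no further travel, so the plunger is on its stop. I'm releasing it and then looking.

```bash
python3 -m creep '[[0,0,-2,0,0,0],[0,0,-3,0,0,0],[0,0,-3,0,0,0],[0,0,-3,0,0,0],[0,0,-4,0,0,0],[0,0,-10,0,0,0],[0,0,-20,0,0,0],[0,0,-20,0,0,0],[0,0,-20,0,0,0],[0,0,0,0,0,0]]'
python3 - <<'E'
from h import *
for n in("top","side"):
    p,d=robot.snapshot(n); np.savez(f"{n}1.npz",p=p,d=d)
    x0,y0=(200,200) if n=="top" else (200,200)
    cv2.imwrite(f"pics/{n}1c.png",cv2.resize(p[y0:y0+100,x0:x0+190,::-1],None,fx=4,fy=4,interpolation=cv2.INTER_CUBIC))
E
```

```text
t: 7.1
position: [0.5263, 0.2529, 0.2536]
tcp_rot: [3.135, -0.004, 1.477]
wrist_force: [0.2, -0.6, -0.0]
gripper_width: -0.0001
gripper_force: 0.0
```

View pics/top1c.png

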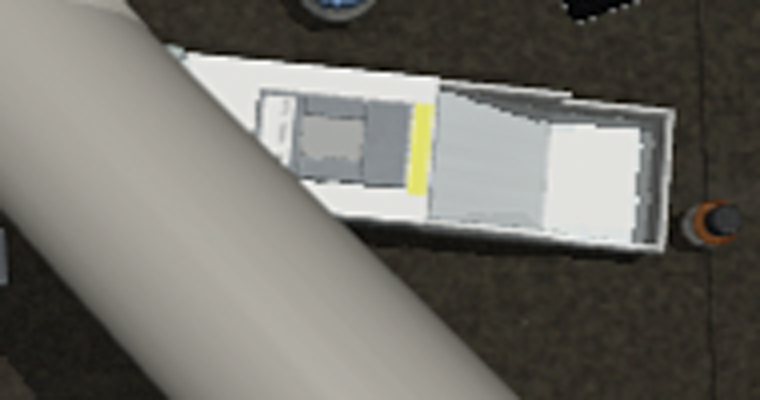

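View pics/side1c.png

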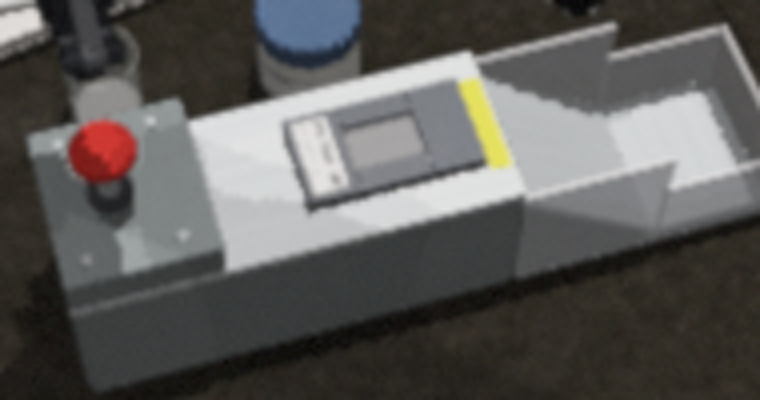

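The card is out, with its front at the yellow stripe (top crop (413,103) and (406,186)) and its rear-left corner at (262,90). The side crop shows rear corners at (286,122) and (311,208), and the plunger is back up at (103,150).

```bash
python3 - <<'E'
from h import *
th=np.radians(-95.4);u=np.array([np.cos(th),np.sin(th)]);v=np.array([-u[1],u[0]]);E=np.array([.5055,.0365])
for n,a,b,z in(("top",413,103,.109),("top",406,186,.109),("top",262,90,.109),("side",286,120,.109),("side",311,203,.109),("side",462,80,.109),("side",490,165,.109)):
    P=ray(n,(200+(a-1.5)/4,200+(b-1.5)/4),z);d=P[:2]-E;print(n,a,b,P.round(4),"station",(u@d).round(4),(v@d).round(4))
o=robot.get_obs();P=o["position"];d=P[:2]-E;print(P,o["tcp_rot"],u@d,v@d)
E
```

```text
top 413 103 [0.5337 0.05   0.109 ] station -0.0161 0.0268
top 406 186 [0.48   0.0552 0.109 ] station -0.0162 -0.0271
top 262 90 [0.5426 0.1477 0.109 ] station -0.1142 0.0265
side 286 120 [0.5418 0.149  0.109 ] station -0.1154 0.0255
side 311 203 [0.4886 0.156  0.109 ] station -0.1174 -0.0281
side 462 80 [0.5288 0.0502 0.109 ] station -0.0159 0.0219
side 490 165 [0.4735 0.0591 0.109 ] station -0.0195 -0.034
[0.52467819 0.25138054 0.24990759] [ 3.14018641e+00 -6.10742168e-04  1.47682266e+00] -0.21573172328156187 -0.0011289688096000794
```

```bash
python3 -m creep '[[-25,0,0,0,0,0],[-25,0,0,0,0,0],[-24,0,0,0,0,0],[0,0,25,0,0,0],[0,0,25,0,0,0],[0,0,25,0,0,0],[0,0,20,0,0,0],[0,0,15,0,0,0],[0,0,0,0,0,0]]'
python3 -m creep '[[0,0,5,0,0,0],[0,0,5,0,0,0],[0,0,5,0,0,0],[0,0,5,0,0,0],[0,0,4,0,0,0],[0,0,4,0,0,0],[0,0,0,0,0,0],[0,0,0,0,0,0]]'
```

```text
t: 7.95
position: [0.5141, 0.1757, 0.1348]
tcp_rot: [-3.133, 0.003, 1.477]
wrist_force: [-0.6, -0.8, 0.3]
gripper_width: 0.0
gripper_force: 0.0
t: 8.62
position: [0.5174, 0.1774, 0.1111]
tcp_rot: [-3.141, 0.0, 1.477]
wrist_force: [0.6, 0.2, 0.5]
gripper_width: 0.0002
gripper_force: 0.0
```

```bash
python3 -m creep '[[-3,0,0,0,0,0],[-3,0,0,0,0,0],[-3,0,0,0,0,0],[-3,0,0,0,0,0],[-3,0,0,0,0,0],[-3,0,0,0,0,0],[-3,0,0,0,0,0],[-3,0,0,0,0,0],[-3,0,0,0,0,0],[-3,0,0,0,0,0]]'
python3 -m creep '[[-3,0,0,0,0,0],[-3,0,0,0,0,0],[-3,0,0,0,0,0],[-3,0,0,0,0,0],[-3,0,0,0,0,0],[-3,0,0,0,0,0],[0,0,0,0,0,0]]'
python3 - <<'E'
from h import *
p,d=robot.snapshot("side"); cv2.imwrite("pics/side2c.png",cv2.resize(p[180:300,200:400,::-1],None,fx=4,fy=4,interpolation=cv2.INTER_CUBIC))
p,d=robot.snapshot("top"); cv2.imwrite("pics/top2c.png",cv2.resize(p[200:300,200:390,::-1],None,fx=4,fy=4,interpolation=cv2.INTER_CUBIC))
E
```

```text
t: 9.45
position: [0.5147, 0.1475, 0.1114]
tcp_rot: [3.141, -0.0, 1.477]
wrist_force: [-0.2, 0.8, 1.2]
gripper_width: 0.0001
gripper_force: 0.4
t: 10.03
position: [0.5129, 0.1286, 0.1111]
tcp_rot: [-3.141, 0.001, 1.476]
wrist_force: [-0.4, -0.4, -0.6]
gripper_width: 0.0003
gripper_force: 0.0
```

View pics/side2c.png

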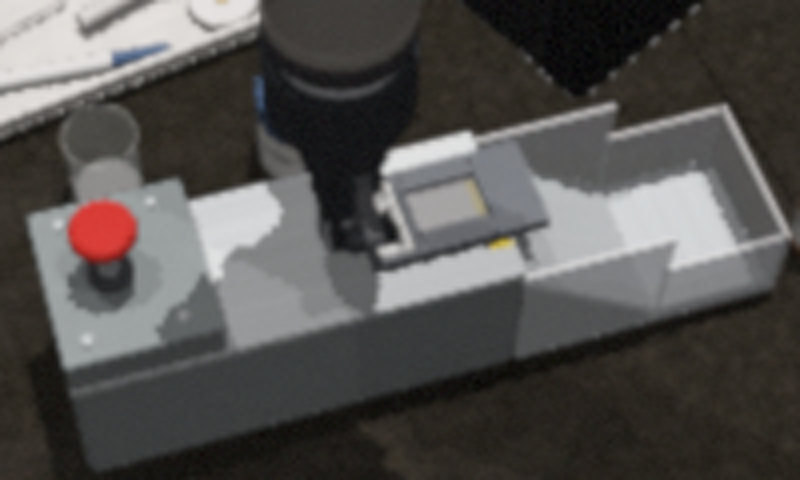

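The card is sliding straight, with its front corners now beyond the edge at about (548,222) in the crop. I'll keep pushing past the tipping point.

```bash
python3 -m creep '[[-3,0,0,0,0,0],[-3,0,0,0,0,0],[-3,0,0,0,0,0],[-3,0,0,0,0,0],[-3,0,0,0,0,0],[-3,0,0,0,0,0],[-3,0,0,0,0,0],[-3,0,0,0,0,0],[-3,0,0,0,0,0],[-3,0,0,0,0,0]]'
python3 -m creep '[[-3,0,0,0,0,0],[-3,0,0,0,0,0],[-3,0,0,0,0,0],[-3,0,0,0,0,0],[0,0,0,0,0,0],[0,0,0,0,0,0],[0,0,0,0,0,0],[0,0,0,0,0,0]]'
python3 - <<'E'
from h import *
p,d=robot.snapshot("side"); cv2.imwrite("pics/side3c.png",cv2.resize(p[180:300,200:400,::-1],None,fx=4,fy=4,interpolation=cv2.INTER_CUBIC))
E
```

```text
t: 10.97
position: [0.5101, 0.0995, 0.1113]
tcp_rot: [3.141, 0.0, 1.477]
wrist_force: [0.3, 0.7, -0.3]
gripper_width: -0.0001
gripper_force: 0.2
t: 11.63
position: [0.509, 0.0879, 0.1112]
tcp_rot: [-3.142, 0.0, 1.477]
wrist_force: [-0.1, 0.2, -0.1]
gripper_width: -0.0001
gripper_force: 0.0
```

View pics/side3c.png

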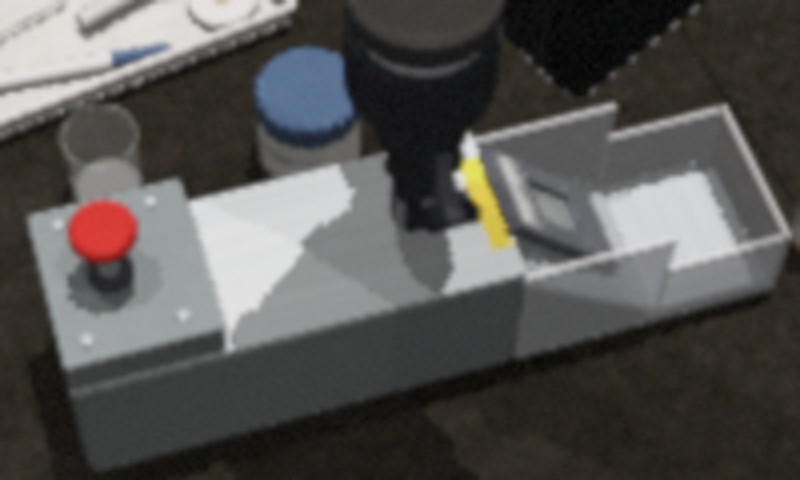

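The card has tipped and is on the ramp at about (550,205). I'll raise the tool clear and let it settle.

```bash
python3 -m creep '[[5,0,-5,0,0,0],[0,0,-20,0,0,0],[0,0,-30,0,0,0],[0,0,-30,0,0,0],[0,0,-20,0,0,0],[0,0,0,0,0,0],[0,0,0,0,0,0],[0,0,0,0,0,0],[0,0,0,0,0,0],[0,0,0,0,0,0]]'
python3 - <<'E'
from h import *
a,d=robot.snapshot("side"); b,d=robot.snapshot("top"); np.savez("top4.npz",p=b,d=d)
f=lambda p,y,x:cv2.resize(p[y:y+75,x:x+190,::-1],None,fx=4,fy=4,interpolation=cv2.INTER_CUBIC)
cv2.imwrite("pics/s4.png",np.vstack([f(a,200,215),f(b,205,215)]))
E
```

```text
t: 12.52
position: [0.5087, 0.0927, 0.2151]
tcp_rot: [-3.139, 0.0, 1.477]
wrist_force: [-0.5, -0.6, -1.0]
gripper_width: 0.0001
gripper_force: 0.0
```

View pics/s4.png

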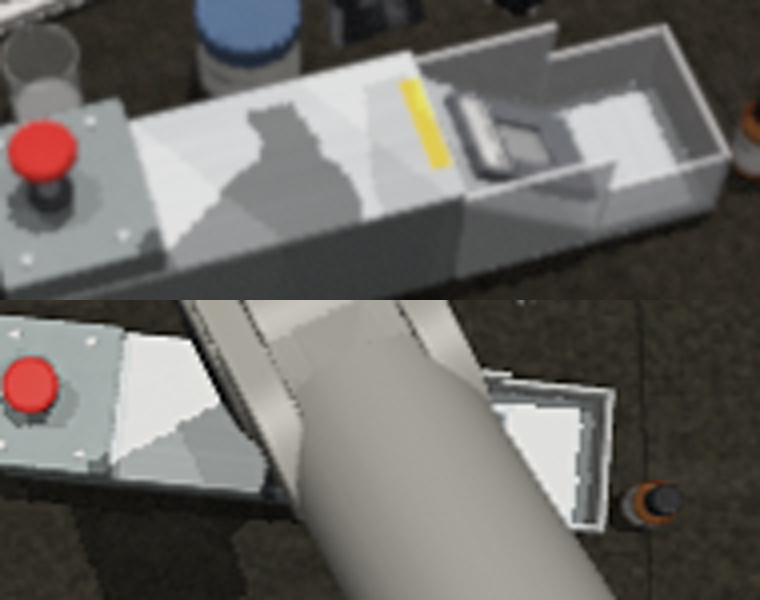

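```bash
python3 -m creep '[[30,0,0,0,0,0],[30,0,0,0,0,0],[30,0,0,0,0,0],[30,0,0,0,0,0],[0,0,0,0,0,0],[0,0,0,0,0,0],[0,0,0,0,0,0],[0,0,0,0,0,0],[0,0,0,0,0,0],[0,0,0,0,0,0]]'
python3 - <<'E'
from h import *
a,d=robot.snapshot("side"); b,e=robot.snapshot("top"); np.savez("s5.npz",a=a,d=d,b=b,e=e)
f=lambda p,y,x:cv2.resize(p[y:y+75,x:x+190,::-1],None,fx=4,fy=4,interpolation=cv2.INTER_CUBIC)
cv2.imwrite("pics/s5.png",np.vstack([f(a,200,215),f(b,205,215)]))
E
```

```text
t: 13.45
position: [0.521, 0.2109, 0.2161]
tcp_rot: [3.142, 0.001, 1.475]
wrist_force: [-0.4, 0.6, -0.6]
gripper_width: 0.0002
gripper_force: 0.0
```

View pics/s5.png

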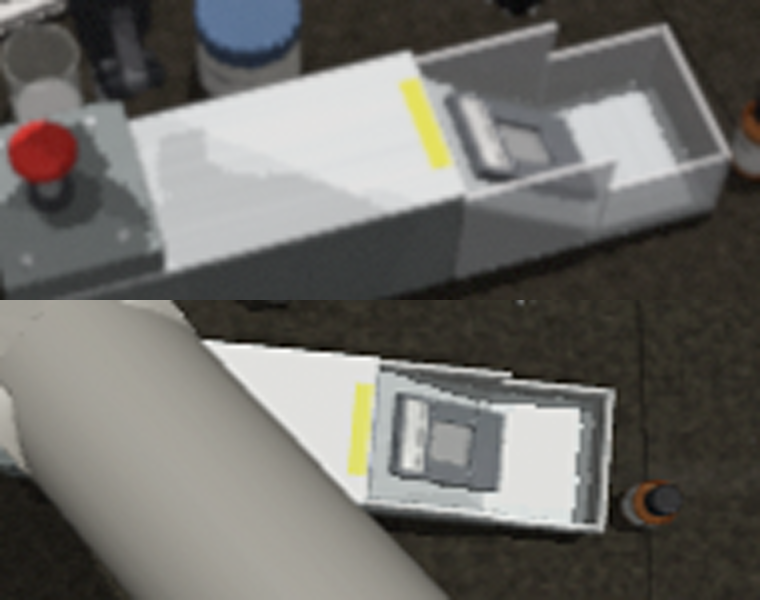

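The card has come to rest on the ramp with its front at the tray floor, so it still needs a push into the tray. I'll take its profile from depth, then push its rear face down the slope with the tool tilted.

```bash
python3 - <<'E'
from h import *
th=np.radians(-95.4);u=np.array([np.cos(th),np.sin(th)]);v=np.array([-u[1],u[0]]);E=np.array([.5055,.0365])
for n,k in(("top","e"),("side","d")):
    d=np.load("s5.npz")[k];K,R,t=cam(n);uv=np.indices(d.shape)[::-1].reshape(2,-1)
    P=R.T@((np.linalg.inv(K)@np.vstack([uv,np.ones(uv.shape[1])]))*d.ravel()-t[:,None]);q=P[:2]-E[:,None];X=u@q;Y=v@q;Z=P[2]
    for lo,hi in((-.018,.018),(.034,.042),(-.04,-.032)):
        print(n,lo,[(x,int(1000*np.median(Z[m]))) for x in range(-8,164,6) if (m:=(abs(X*1000-x)<2.5)&(Y>lo)&(Y<hi)&(Z<.2)&(d.ravel()>0)).sum()>2])
for a,b,z in((393,93,.08),(391,174,.08),(504,110,.02),(497,192,.02)):
    P=ray("top",(215+(a-1.5)/4,205+(b-1.5)/4),z);q=P[:2]-E;print(a,b,(u@q).round(4),(v@q).round(4))
o=robot.get_obs();q=o["position"][:2]-E;print(o["position"],u@q,v@q)
E
```

```text
top -0.018 [(-8, 100), (-2, 101), (4, 80), (10, 75), (16, 74), (22, 75), (28, 72), (34, 66), (40, 60), (46, 52), (52, 47), (58, 41), (64, 37), (70, 34), (76, 32), (82, 27), (88, 22), (94, 18), (100, 9), (106, 8), (112, 8), (118, 9), (124, 8), (130, 8), (136, 9), (142, 8), (148, 9), (154, 8), (160, 48)]
top 0.034 [(-8, 100), (-2, 100), (4, 80), (10, 74), (16, 68), (22, 64), (28, 60), (34, 55), (40, 49), (46, 43), (52, 39), (58, 36), (64, 31), (70, 26), (76, 20), (82, 19), (88, 8), (94, 11), (100, 10), (106, 9), (112, 13), (118, 12), (124, 10), (130, 12), (136, 16), (142, 14), (148, 13), (154, 10), (160, 37)]
top -0.04 [(-8, 101), (-2, 103), (4, 78), (10, 74), (16, 68), (22, 64), (28, 59), (34, 53), (40, 48), (46, 42), (52, 37), (58, 34), (64, 29), (70, 23), (76, 16), (82, 12), (88, 10), (94, 8), (100, 10), (106, 9), (112, 6), (118, 7), (124, 9), (130, 8), (136, 9), (142, 9), (148, 8), (154, 8), (160, 57)]
side -0.018 [(-8, 98), (-2, 97), (4, 75), (10, 71), (16, 74), (22, 73), (28, 69), (34, 63), (40, 58), (46, 48), (52, 44), (58, 39), (64, 35), (70, 30), (76, 29), (82, 24), (88, 18), (94, 15), (100, 6), (106, 7), (112, 7), (118, 6), (124, 6), (130, 6), (136, 7), (142, 6), (148, 6), (154, 27), (160, 56)]
side 0.034 [(-8, 99), (-2, 98), (4, 78), (10, 75), (16, 68), (22, 78), (28, 69), (34, 67), (40, 71), (46, 56), (52, 54), (58, 72), (64, 69), (70, 48), (76, 56), (82, 50), (88, 35), (94, 15), (100, 18), (106, 23), (112, 16), (118, 29), (124, 27), (130, 29), (136, 28), (142, 30), (148, 35), (154, 31), (160, 57)]
side -0.04 [(-8, 98), (-2, 98), (4, 77), (154, 45), (160, 56)]
393 93 0.0122 0.0262
391 174 0.015 -0.0275
504 110 0.0944 0.0286
497 192 0.0934 -0.0288
[0.52093787 0.21142293 0.21627886] -0.1755994443949892 -0.0010923404315660286
```

There isn't room behind the card for the fingertips. I'll press lightly on the card's rear part from above and drag it down the slope.

```bash
python3 -m creep '[[-30,0,0,0,0,0],[-30,0,0,0,0,0],[-30,0,0,0,0,0],[-30,0,0,0,0,0],[-30,0,0,0,0,0],[-30,0,0,0,0,0],[-30,0,0,0,0,0],[0,0,30,0,0,0],[0,0,30,0,0,0],[0,0,0,0,0,0]]'
python3 -m creep '[[0,0,20,0,0,0],[0,0,20,0,0,0],[0,0,12,0,0,0],[0,0,9,0,0,0],[0,0,0,0,0,0],[0,0,0,0,0,0]]'
```

```text
t: 14.38
position: [0.4969, 0.0014, 0.1519]
tcp_rot: [-3.132, 0.001, 1.475]
wrist_force: [-0.1, -0.5, -1.2]
gripper_width: 0.0
gripper_force: 0.0
t: 14.88
position: [0.5014, 0.0035, 0.0958]
tcp_rot: [3.141, -0.0, 1.477]
wrist_force: [0.3, -0.0, -0.0]
gripper_width: 0.0001
gripper_force: 0.0
```

```bash
python3 -m creep '[[0,0,2,0,0,0],[0,0,2,0,0,0],[0,0,2,0,0,0],[0,0,0,0,0,0]]'
```

```text
t: 15.22
position: [0.501, 0.0031, 0.0893]
tcp_rot: [3.141, 0.0, 1.477]
wrist_force: [-0.0, -0.0, -0.3]
gripper_width: 0.0002
gripper_force: 0.0
```

```bash
python3 -m creep '[[0,0,2,0,0,0],[0,0,2,0,0,0],[0,0,0,0,0,0]]'; python3 -m creep '[[0,0,2,0,0,0],[0,0,0,0,0,0]]'
```

```text
t: 15.47
position: [0.5008, 0.0031, 0.0849]
tcp_rot: [-3.141, 0.0, 1.477]
wrist_force: [0.1, 0.5, -0.3]
gripper_width: -0.0002
gripper_force: 0.0
t: 15.63
position: [0.5008, 0.0032, 0.083]
tcp_rot: [-3.141, 0.0, 1.477]
wrist_force: [0.5, 0.5, -0.8]
gripper_width: 0.0001
gripper_force: 0.0
```

```bash
python3 -m creep '[[0,0,2,0,0,0],[0,0,0,0,0,0]]'
```

```text
t: 15.8
position: [0.5008, 0.0032, 0.081]
tcp_rot: [-3.141, 0.0, 1.477]
wrist_force: [0.2, -0.3, -0.2]
gripper_width: -0.0002
gripper_force: 0.0
```

```bash
python3 -m creep '[[0,0,2,0,0,0],[0,0,0,0,0,0]]'; python3 -m creep '[[0,0,2,0,0,0],[0,0,0,0,0,0]]'
```

```text
t: 15.97
position: [0.5013, 0.0032, 0.0797]
tcp_rot: [3.141, 0.0, 1.477]
wrist_force: [-1.6, -0.5, 4.0]
gripper_width: 0.0
gripper_force: 1.3
t: 16.13
position: [0.5015, 0.0033, 0.0793]
tcp_rot: [-3.142, 0.002, 1.477]
wrist_force: [-5.7, -1.3, 18.2]
gripper_width: 0.0
gripper_force: 7.5
```

```bash
python3 -m creep '[[0,0,2,0,0,0],[0,0,0,0,0,0]]'
```

```text
t: 16.3
position: [0.5016, 0.0032, 0.079]
tcp_rot: [-3.141, 0.004, 1.477]
wrist_force: [-10.6, -1.6, 32.7]
gripper_width: -0.0001
gripper_force: 14.0
```

The pad sticks well, since the reaction is almost vertical. I'll ease the press and drag down the slope.

```bash
python3 -m creep '[[0,0,-1.5,0,0,0],[-2.5,0,1.5,0,0,0],[-2.5,0,2,0,0,0],[-2.5,0,2,0,0,0],[0,0,0,0,0,0]]'
```

```text
t: 16.72
position: [0.503, -0.0045, 0.0733]
tcp_rot: [3.136, 0.0, 1.476]
wrist_force: [-0.4, -1.3, 11.6]
gripper_width: 0.0001
gripper_force: 4.9
```

```bash
python3 -m creep '[[-2.5,0,2,0,0,0],[-2.5,0,2,0,0,0],[-2.5,0,2,0,0,0],[-2.5,0,2,0,0,0],[0,0,0,0,0,0]]'
python3 - <<'E'
from h import *
a,d=robot.snapshot("side")
cv2.imwrite("pics/s6.png",cv2.resize(a[180:280,240:400,::-1],None,fx=4,fy=4,interpolation=cv2.INTER_CUBIC))
E
```

```text
t: 17.13
position: [0.5014, -0.0149, 0.0643]
tcp_rot: [3.138, 0.0, 1.476]
wrist_force: [2.1, -2.0, 4.4]
gripper_width: 0.0003
gripper_force: 2.0
```

View pics/s6.png

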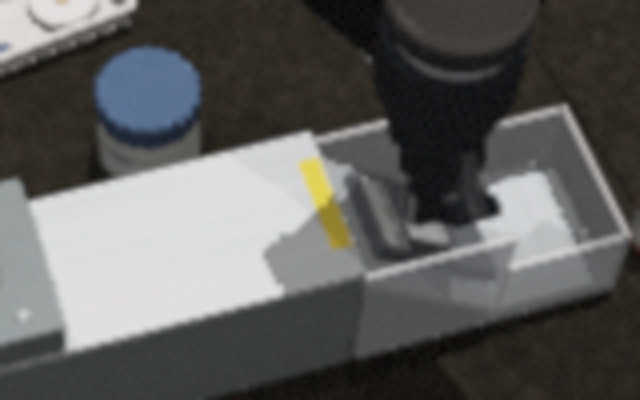

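The card did not move: its rear corners are at the same pixels, (327,224) and (335,244), so the pad slipped over it. I'll tilt the tool about 50° so that the closed tips fit behind the rear face and push along the slope.

```bash
python3 -m creep '[[0,0,-10,0,0,0],[0,0,-30,0,0,0],[0,0,-30,0,0,0],[0,0,-20,0,0,0],[0,0,0,0,0.12,0],[0,0,0,0,0.12,0],[0,0,0,0,0.12,0],[0,0,0,0,0.12,0],[0,0,0,0,0.12,0],[0,0,0,0,0.12,0]]'
python3 -m creep '[[0,0,0,0,0.12,0],[0,0,0,0,0.03,0],[0,0,0,0,0,0],[0,0,0,0,0,0]]'
cat >> h.py <<'E'
def st():
    from scipy.spatial.transform import Rotation as Ro
    th=np.radians(-95.4);u=np.array([np.cos(th),np.sin(th)]);v=np.array([-u[1],u[0]]);E=np.array([.5055,.0365])
    o=robot.get_obs();M=Ro.from_euler("xyz",o["tcp_rot"]).as_matrix();S=np.array([[u[0],u[1],0],[v[0],v[1],0],[0,0,1]])
    p=S@(o["position"]-np.array([*E,0])); A=S@M
    print("TCP st mm",(p*1000).round(1),"tip",((p+A[:,2]*.008)*1000).round(1),"\naxes cols",A.round(3).tolist(),"F",(S@o["wrist_force"]).round(1),"q",o["joint_positions"].round(2)); return p,A
E
python3 - <<'E'
from h import *
p,A=st(); print("to go tool mm",(A.T@(np.array([.0161,-.001,.0896])-p)*1000).round(1))
E
```

```text
t: 18.02
position: [0.4996, -0.0147, 0.1546]
tcp_rot: [3.139, -0.725, 1.478]
wrist_force: [0.1, -0.3, -1.2]
gripper_width: 0.0002
gripper_force: 0.0
t: 18.35
position: [0.4991, -0.0131, 0.1538]
tcp_rot: [-3.141, -0.87, 1.478]
wrist_force: [-0.2, 0.2, 0.8]
gripper_width: -0.0
gripper_force: 0.0
TCP st mm [ 50.   -1.7 153.8] tip [ 43.9  -1.7 148.6] 
axes cols [[-0.645, -0.002, -0.764], [-0.001, 1.0, -0.002], [0.764, -0.0, -0.645]] F [-0.2 -0.2  0.8] q [ 1.19  0.66 -1.    1.95 -0.37  0.99  0.4 ]
to go tool mm [-27.2   0.8  67.3]
```

```bash
python3 -m creep '[[-13,0,0,0,0,0],[-14,1,0,0,0,0],[0,0,15,0,0,0],[0,0,15,0,0,0],[0,0,12,0,0,0],[0,0,8,0,0,0],[0,0,5,0,0,0],[0,0,0,0,0,0],[0,0,0,0,0,0]]'
python3 - <<'E'
from h import *
p,A=st(); print("to go tool mm",(A.T@(np.array([.0161,-.001,.0896])-p)*1000).round(1))
E
```

```text
t: 19.1
position: [0.5029, 0.01, 0.0972]
tcp_rot: [3.141, -0.869, 1.478]
wrist_force: [0.0, 0.2, -0.1]
gripper_width: -0.0002
gripper_force: 0.0
TCP st mm [26.6 -0.1 97.2] tip [20.5 -0.1 92. ] 
axes cols [[-0.646, -0.001, -0.764], [-0.001, 1.0, -0.0], [0.764, 0.0, -0.646]] F [-0.2 -0.  -0.1] q [ 1.12  0.75 -0.96  1.99 -0.34  0.86  0.42]
to go tool mm [ 1.  -0.9 12.9]
```

```bash
python3 -m creep '[[0.5,0,3,0,0,0],[0.5,0,3,0,0,0],[0,0,2,0,0,0],[0,0,0,0,0,0]]'; python3 -m creep '[[0,0,2,0,0,0],[0,0,0,0,0,0]]'; python3 -m creep '[[0,0,1.5,0,0,0],[0,0,0,0,0,0]]'
python3 -c "
from h import *
st()"
```

```text
t: 19.43
position: [0.5032, 0.0172, 0.0927]
tcp_rot: [-3.142, -0.87, 1.477]
wrist_force: [-0.3, -0.7, 0.1]
gripper_width: 0.0002
gripper_force: 0.0
t: 19.6
position: [0.5034, 0.0186, 0.0914]
tcp_rot: [-3.141, -0.87, 1.477]
wrist_force: [-0.2, -0.3, -0.9]
gripper_width: -0.0001
gripper_force: 0.0
t: 19.77
position: [0.5035, 0.0198, 0.0904]
tcp_rot: [-3.141, -0.87, 1.477]
wrist_force: [0.3, -0.6, 0.7]
gripper_width: -0.0001
gripper_force: 0.0
TCP st mm [16.9 -0.4 90.4] tip [10.7 -0.4 85.3] 
axes cols [[-0.645, -0.0, -0.764], [-0.0, 1.0, -0.0], [0.764, -0.0, -0.645]] F [0.6 0.3 0.7] q [ 1.11  0.76 -0.96  2.   -0.35  0.84  0.41]
```

```bash
python3 -m creep '[[0,0,1.5,0,0,0],[0,0,0,0,0,0]]'; python3 -m creep '[[-2,0,-0.3,0,0,0],[-2,0,-0.3,0,0,0],[-2,0,-0.3,0,0,0],[0,0,0,0,0,0]]'
python3 -c "
from h import *
st()"
```

```text
t: 19.93
position: [0.5039, 0.0207, 0.0896]
tcp_rot: [3.141, -0.87, 1.477]
wrist_force: [-0.1, -0.6, 1.1]
gripper_width: -0.0004
gripper_force: 0.4
t: 20.27
position: [0.5033, 0.016, 0.0855]
tcp_rot: [-3.141, -0.87, 1.476]
wrist_force: [-0.8, 0.6, 2.2]
gripper_width: 0.0001
gripper_force: 1.1
TCP st mm [20.6 -0.2 85.5] tip [14.5 -0.2 80.3] 
axes cols [[-0.645, 0.0, -0.765], [0.0, 1.0, -0.0], [0.765, -0.0, -0.645]] F [-0.6 -0.8  2.2] q [ 1.11  0.77 -0.96  2.   -0.34  0.84  0.42]
```

```bash
cat >> h.py <<'E'
def prof():
    th=np.radians(-95.4);u=np.array([np.cos(th),np.sin(th)]);v=np.array([-u[1],u[0]]);E=np.array([.5055,.0365])
    for n in("side","top"):
        im,d=robot.snapshot(n);K,R,t=cam(n);uv=np.indices(d.shape)[::-1].reshape(2,-1)
        P=R.T@((np.linalg.inv(K)@np.vstack([uv,np.ones(uv.shape[1])]))*d.ravel()-t[:,None]);q=P[:2]-E[:,None];X=u@q;Y=v@q;Z=P[2]
        for lo,hi in((-.022,0),(0,.022)): print(n,lo,[(x,int(1000*np.median(Z[m]))) for x in range(4,164,6) if (m:=(abs(X*1000-x)<2.5)&(Y>lo)&(Y<hi)&(Z<.13)&(d.ravel()>0)).sum()>2])
E
python3 -m creep '[[-2.5,0,-0.4,0,0,0],[-2.5,0,-0.4,0,0,0],[-2.5,0,-0.4,0,0,0],[-2.5,0,-0.4,0,0,0],[0,0,0,0,0,0]]'
python3 -c "
from h import *
st();prof()"
```

```text
t: 20.68
position: [0.5025, 0.0078, 0.0784]
tcp_rot: [-3.141, -0.869, 1.476]
wrist_force: [-0.3, -0.0, 1.3]
gripper_width: -0.0004
gripper_force: 0.9
TCP st mm [28.8 -0.3 78.4] tip [22.7 -0.3 73.2] 
axes cols [[-0.645, 0.001, -0.764], [0.001, 1.0, 0.0], [0.764, -0.0, -0.645]] F [ 0.1 -0.3  1.3] q [ 1.11  0.78 -0.94  1.99 -0.33  0.84  0.43]
side -0.022 [(4, 76), (10, 71), (16, 67), (22, 74), (28, 63), (34, 89), (40, 92), (46, 97), (52, 106), (58, 112), (64, 110), (70, 101), (76, 104), (82, 32), (88, 28), (94, 28), (100, 23), (106, 18), (112, 16), (118, 6), (124, 6), (130, 6), (136, 7), (142, 6), (148, 7), (154, 33), (160, 56)]
side 0 [(4, 76), (10, 71), (16, 66), (22, 63), (28, 90), (34, 94), (40, 100), (46, 106), (52, 110), (58, 115), (64, 122), (70, 99), (76, 34), (82, 30), (88, 26), (148, 7), (154, 21), (160, 50)]
top -0.022 [(4, 79), (10, 73), (16, 69), (22, 67), (28, 85), (34, 90), (40, 95), (46, 102), (52, 108), (58, 114), (64, 122), (70, 107), (82, 34), (88, 31)]
top 0 [(4, 79), (10, 74), (16, 69), (22, 66), (28, 84), (34, 90), (40, 95), (46, 102), (52, 111), (58, 116), (64, 113), (70, 101), (76, 116), (82, 32)]
```

The card is moving: its front edge went from 96 to about 114 mm. I'll keep pushing.

```bash
python3 -m creep '[[-2.5,0,-0.4,0,0,0],[-2.5,0,-0.4,0,0,0],[-2.5,0,-0.4,0,0,0],[-2.5,0,-0.4,0,0,0],[-2.5,0,-0.4,0,0,0],[-2.5,0,-0.4,0,0,0],[-2.5,0,-0.4,0,0,0],[-2.5,0,-0.4,0,0,0],[0,0,0,0,0,0]]'
python3 -c "
from h import *
st();prof()"
```

```text
t: 21.53
position: [0.501, -0.0074, 0.065]
tcp_rot: [-3.141, -0.869, 1.476]
wrist_force: [0.1, -1.1, 0.2]
gripper_width: 0.0003
gripper_force: 0.3
TCP st mm [44.2 -0.4 65. ] tip [38.1 -0.4 59.9] 
axes cols [[-0.645, 0.0, -0.764], [0.001, 1.0, 0.0], [0.764, -0.0, -0.645]] F [1.1 0.2 0.2] q [ 1.12  0.81 -0.92  1.98 -0.31  0.85  0.45]
side -0.022 [(4, 75), (10, 72), (16, 67), (22, 62), (28, 55), (34, 52), (40, 68), (46, 64), (52, 75), (58, 78), (64, 83), (70, 94), (76, 105), (82, 105), (88, 110), (94, 118), (100, 94), (106, 23), (112, 24), (118, 23), (124, 20), (130, 16), (136, 15), (142, 7), (148, 6), (154, 33), (160, 57)]
side 0 [(4, 76), (10, 69), (16, 67), (22, 59), (28, 55), (34, 52), (40, 71), (46, 77), (52, 80), (58, 87), (64, 94), (70, 99), (76, 105), (82, 114), (88, 117), (94, 123), (100, 125), (106, 127), (124, 22), (130, 18), (136, 17)]
top -0.022 [(4, 80), (10, 75), (16, 69), (22, 65), (28, 59), (34, 55), (40, 70), (46, 77), (52, 78), (58, 84), (64, 92), (70, 100), (76, 105), (82, 120), (88, 124), (94, 123), (100, 78), (106, 79)]
top 0 [(4, 78), (10, 75), (16, 70), (22, 65), (28, 59), (34, 55), (40, 52), (46, 73), (52, 81), (58, 84), (64, 97), (70, 101), (76, 104), (82, 116), (88, 120), (94, 123), (100, 123), (106, 128)]
```

```bash
python3 -m creep '[[0,0,0,0,-0.1,0],[0,0,0,0,-0.1,0],[-2.5,0,0,0,0,0],[-2.5,0,0,0,0,0],[-2.5,0,0,0,0,0],[-2.5,0,0,0,0,0],[-2.5,0,0,0,0,0],[-2.5,0,0,0,0,0],[0,0,0,0,0,0]]'
python3 -c "
from h import *
st();prof()"
```

```text
t: 22.38
position: [0.4997, -0.0196, 0.0554]
tcp_rot: [-3.14, -0.671, 1.474]
wrist_force: [-0.4, -0.4, 0.0]
gripper_width: 0.0001
gripper_force: 0.0
TCP st mm [56.4 -0.5 55.4] tip [51.4 -0.5 49.1] 
axes cols [[-0.783, 0.002, -0.622], [0.002, 1.0, 0.0], [0.622, -0.001, -0.783]] F [ 0.4 -0.3  0. ] q [ 1.02  0.68 -0.86  2.01 -0.23  0.79  0.34]
side -0.022 [(4, 75), (10, 71), (16, 66), (22, 61), (28, 55), (34, 51), (40, 45), (46, 41), (52, 54), (58, 62), (64, 73), (70, 80), (76, 96), (82, 105), (88, 110), (94, 103), (100, 93), (106, 26), (112, 23), (118, 22), (124, 22), (130, 22), (136, 20), (142, 17), (148, 16), (154, 37), (160, 49)]
side 0 [(4, 75), (10, 70), (16, 65), (22, 61), (28, 55), (34, 50), (40, 44), (46, 41), (52, 61), (58, 69), (64, 79), (70, 90), (76, 97), (82, 108), (88, 117), (94, 122), (100, 125), (118, 25), (124, 22), (130, 20), (136, 20), (148, 16), (154, 33)]
top -0.022 [(4, 80), (10, 75), (16, 69), (22, 64), (28, 59), (34, 53), (40, 49), (46, 46), (52, 62), (58, 66), (64, 77), (70, 82), (76, 93), (82, 112), (88, 121), (94, 124), (100, 124), (106, 29)]
top 0 [(4, 79), (10, 76), (16, 70), (22, 64), (28, 58), (34, 55), (40, 50), (46, 46), (52, 51), (58, 69), (64, 78), (70, 91), (76, 96), (82, 110), (88, 117), (94, 120), (100, 126)]
```

```bash
python3 -m creep '[[-2.5,0,0.5,0,0,0],[-2.5,0,0.5,0,0,0],[0,0,0,0,0,0]]'; python3 -m creep '[[4,0,-8,0,0,0],[0,0,-25,0,0,0],[0,0,-30,0,0,0],[0,0,-30,0,0,0],[20,0,-30,0,-0.1,0],[30,0,0,0,-0.1,0],[30,0,0,0,-0.1,0],[30,0,0,0,-0.1,0],[30,0,0,0,-0.1,0],[0,0,0,0,-0.1,0]]'
python3 -m creep '[[30,0,0,0,0,0],[30,0,0,0,0,0],[30,0,0,0,0,0],[30,0,0,0,0,0],[0,0,0,0,0,0]]'
python3 -c "
from h import *
st();prof()
p,d=robot.snapshot('side');h=cv2.cvtColor(p,cv2.COLOR_RGB2HSV).astype(int)
a=np.load('side0.npz')['p'].astype(int)
df=abs(p.astype(int)-a).sum(2)
for n,(u,v) in dict(beak=(226,217),jar=(277,208),drop=(405,232)).items(): print(n,df[v-10:v+10,u-10:u+10].mean())
f=np.load('top0.npz')['p'].astype(int);b=robot.snapshot('top')[0].astype(int);df=abs(b-f).sum(2)
for n,(u,v) in dict(beak=(240,185),jar=(285,192),drop=(377,256)).items(): print(n,df[v-10:v+10,u-10:u+10].mean())
"
```

```text
t: 22.73
position: [0.5, -0.0217, 0.0528]
tcp_rot: [3.141, -0.671, 1.477]
wrist_force: [-0.2, 0.4, 3.8]
gripper_width: 0.0002
gripper_force: 1.8
t: 23.57
position: [0.5056, 0.0363, 0.2167]
tcp_rot: [3.133, -0.067, 1.485]
wrist_force: [-0.5, 1.2, -0.5]
gripper_width: -0.0001
gripper_force: 0.0
t: 23.98
position: [0.5148, 0.1564, 0.2226]
tcp_rot: [3.139, -0.075, 1.487]
wrist_force: [-0.6, 0.6, 0.2]
gripper_width: -0.0001
gripper_force: 0.0
TCP st mm [-120.2   -2.   222.6] tip [-120.8   -2.   214.6] 
axes cols [[-0.997, -0.01, -0.075], [-0.01, 1.0, 0.002], [0.075, 0.002, -0.997]] F [-0.6 -0.7  0.2] q [ 0.43  0.29 -0.91  1.83  0.19  1.1  -0.62]
side -0.022 [(4, 75), (10, 71), (16, 67), (22, 61), (28, 55), (34, 51), (40, 46), (46, 40), (52, 35), (58, 37), (64, 39), (70, 39), (76, 36), (82, 35), (88, 29), (94, 27), (100, 25), (106, 23), (112, 24), (118, 21), (124, 21), (130, 22), (136, 19), (142, 19), (148, 17), (154, 32), (160, 57)]
side 0 [(4, 75), (10, 71), (16, 66), (22, 60), (28, 57), (34, 51), (40, 46), (46, 41), (52, 35), (58, 38), (64, 39), (70, 38), (76, 36), (82, 34), (88, 31), (94, 28), (100, 27), (106, 25), (112, 22), (118, 22), (124, 20), (130, 22), (136, 19), (142, 17), (148, 17), (154, 29), (160, 57)]
top -0.022 [(64, 40), (70, 40), (76, 39), (82, 38), (88, 33), (94, 29), (100, 30), (106, 28), (112, 25), (118, 24), (124, 23), (130, 23), (136, 23), (142, 22), (148, 20), (154, 17), (160, 46)]
top 0 [(46, 45), (52, 39), (58, 35), (64, 42), (70, 40), (76, 39), (82, 38), (88, 35), (94, 29), (100, 28), (106, 28), (112, 26), (118, 25), (124, 23), (130, 24), (136, 23), (142, 22), (148, 19), (154, 17), (160, 46)]
beak 4.835
jar 153.4675
drop 5.37
beak 31.7875
jar 166.4425
drop 3.5525
```

The card now lies in the tray from x ≈ 58 to 157 mm, with its front on the floor and its rear on the ramp foot, which is as far as the end wall allows. I'll retreat and check that the bystanders haven't moved.

```bash
python3 -m creep '[[0,0,-30,0,0,0],[0,0,-30,0,0,0],[0,-20,-20,0,0,0],[30,-20,0,0,0,0],[30,-20,0,0,0,0],[30,-20,0,0,0,0],[30,0,0,0,0,0],[30,0,0,0,0,0],[30,0,0,0,0,0],[30,0,0,0,0,0]]'
python3 -c "
from h import *
for n,c in (('side',dict(beak=(226,217),jar=(277,208),drop=(405,232),plunger=(225,238))),('top',dict(beak=(240,185),jar=(285,192),drop=(377,256),plunger=(222,227)))):
    a=np.load(n+'0.npz')['p'];p,d=robot.snapshot(n)
    for k,(u,v) in c.items():
        t=a[v-9:v+10,u-9:u+10];r=cv2.matchTemplate(p[v-25:v+26,u-25:u+26],t,cv2.TM_CCOEFF_NORMED);m=cv2.minMaxLoc(r);print(n,k,round(m[1],3),np.array(m[3])-16)
print(robot.get_obs()['wrist_force'],robot.get_obs()['position'],robot.get_obs()['t'])
"
```

```text
t: 25.02
position: [0.4564, 0.3581, 0.3151]
tcp_rot: [3.141, -0.068, 1.473]
wrist_force: [0.3, -0.7, 1.2]
gripper_width: 0.0001
gripper_force: 0.0
side beak 0.999 [0 0]
side jar 0.999 [0 0]
side drop 0.997 [0 0]
side plunger 0.999 [0 0]
top beak 1.0 [0 0]
top jar 0.999 [0 0]
top drop 0.996 [0 0]
top plunger 0.994 [0 0]
[-1.32544125  0.23494484 -0.27864093] [0.45412418 0.36285343 0.31549481] 25.1167
```

```bash
python3 -m creep '[[0,0,0,0,0,0],[0,0,0,0,0,0]]'; python3 -c "
from h import *
prof();print(robot.job_done())"
```

```text
t: 25.28
position: [0.456, 0.357, 0.3148]
tcp_rot: [-3.142, -0.068, 1.474]
wrist_force: [1.1, -0.3, -0.1]
gripper_width: 0.0003
gripper_force: 0.0
side -0.022 [(4, 76), (10, 71), (16, 66), (22, 61), (28, 57), (34, 51), (40, 45), (46, 40), (52, 36), (58, 37), (64, 39), (70, 38), (76, 36), (82, 34), (88, 32), (94, 27), (100, 25), (106, 24), (112, 24), (118, 23), (124, 20), (130, 21), (136, 19), (142, 18), (148, 16), (154, 27), (160, 57)]
side 0 [(4, 76), (10, 71), (16, 66), (22, 61), (28, 56), (34, 51), (40, 47), (46, 41), (52, 35), (58, 36), (64, 39), (70, 38), (76, 36), (82, 34), (88, 33), (94, 29), (100, 27), (106, 26), (112, 24), (118, 21), (124, 22), (130, 21), (136, 19), (142, 18), (148, 17), (154, 31), (160, 57)]
top -0.022 [(4, 79), (10, 74), (16, 70), (22, 65), (28, 59), (34, 54), (40, 50), (46, 46), (52, 38), (58, 37), (64, 43), (70, 40), (76, 38), (82, 36), (88, 36), (94, 30), (100, 30), (106, 27), (112, 27), (118, 23), (124, 22), (130, 24), (136, 22), (142, 20), (148, 20), (154, 18), (160, 40)]
top 0 [(4, 79), (10, 75), (16, 71), (22, 64), (28, 59), (34, 54), (40, 49), (46, 43), (52, 39), (58, 35), (64, 41), (70, 39), (76, 39), (82, 36), (88, 34), (94, 29), (100, 29), (106, 27), (112, 27), (118, 25), (124, 23), (130, 24), (136, 23), (142, 20), (148, 19), (154, 17), (160, 50)]
the job is handed in; nothing more can be done
None
```

The job is handed in at about 25 s: the plunger was pressed to its stop and sprang back, and the card was slid off the edge into the tray. It stuck on the ramp and had to be pushed down, and it now lies with its front on the tray floor and its rear on the ramp foot; the beaker, jar and dropper have not moved.

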